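# Shut the crystal well and lock it with the gate pin

### The job

First push the open lid of the oak case down until it is fully shut. Then push the red gate pin along its L-shaped slot, away from the robot to the corner and round it to the far end, so that its red rim locks over the edge of the lid. Only push with the fingers, never lift the pin out of its slot, and leave the loose things round about where they are.

Things in the scene. Friction and masses are not known exactly. Their poses are not given: they have to be found in the camera images.
- case: Oak case fixed to the desk, 220 (x) by 270 (y) by 40 mm high. Origin: centre of its underside; own x points away from the robot (yaw up to 0.3 rad), own y to the left. Left part (own y -20 to +135 mm): a well under the hinged lid. Right part (own y -135 to -20 mm): a level grey gate plate, its top 40 mm above the desk, with an L-shaped slot 16 mm wide, 15 mm deep.
- slot_start (a point): Near end of the slot's long leg (90 mm, along own x to slot_corner), level with the plate top; case frame (-60, -82, 40) mm. The three slot points are where the pin's axis stands nominally; the pin has 2 mm play all round, also beyond each end.
- slot_corner (a point): Corner of the slot, level with the plate top; case frame (30, -82, 40) mm. From here the short leg runs 40 mm along own +y to slot_end.
- slot_end (a point): Far end of the slot's short leg, at the level of the plate top; case frame (30, -42, 40) mm. With the pin here its red rim reaches 12 mm over the shut lid.
- gate_pin: Loose round gate pin, 0.18 kg: steel pin 12 mm diameter, 12 mm long, down in the slot; foot 40 mm diameter, 13.5 mm high, resting on the plate; red rim 68 mm diameter, 13 to 23 mm above the plate; low dome to 29 mm. Origin: on its axis at the plate top. Starts in the long leg within 45 mm of slot_start; dry friction only. Push at the rim's edge, fingertips a few mm above the plate.
- lid (a joint): Hinge angle of the lid: 0 fully shut, positive open (rad). The lid starts open at 0.4 to 0.75. Stiff friction hinge (0.3 N m): it stays where it is left, and 1 to 4 N down on it near its free edge shuts it.
- lid_edge (a point): Middle of the lid's free edge, at its top face. The lid is a dark oak board 220 (along the hinge) by 140 by 8 mm with a brass strip along the free edge; when shut its top is 48 mm above the desk and this point is at (0, -20, 48) mm in the case frame, 5 mm lower than the underside of the red rim.
- lid_hinge (a point): Middle of the lid's hinge axis, which runs along the case's own x at (0, 120, 40) mm in the case frame, on the left side; the lid's free edge points to the right (own -y), towards the slot.
- lens: Loose smoked glass lens, 45 mm diameter, 16 mm high; origin under its centre. Stands beside the case. Leave alone.
- crystal_holder: Loose nickel-plated crystal holder, 34 by 18 by 29 mm high; origin under its centre. Stands beside the case. Leave alone.
- heat_sink: Loose blue finned heat sink, 45 by 40 by 28 mm high; origin under its centre. Stands beside the case. Leave alone.
- grommet_block: Loose black rubber grommet block, 40 by 30 by 24 mm high; origin under its centre. Stands beside the case. Leave alone.
- screwdriver: Loose screwdriver about 200 mm long with a red handle, lying on the desk to the left; origin under its middle. Leave alone.
- mug: Loose blue mug, 80 mm diameter, 90 mm high, on the left. Origin under its centre. Leave alone.
- parts_tray: Loose grey parts tray, 120 by 160 by 35 mm, on the right. Origin under its centre. Leave alone.
There are look-alikes about, which are no part of the job. What is meant by the gate_pin is not white, and is the larger of those in its own colour.

How it is judged (in metres and radians):
On the way, in this order (a step that is already met when the one before it is completed fails the run):
1. the lid is shut (value of joint lid below 0.03 rad), for 0.2 s.
2. with the lid shut, the gate pin has reached the corner of the slot (value of joint lid below 0.03 rad and horizontal distance between gate_pin and slot_corner below 0.009 m), for 0.05 s.
3. the gate pin is at the far end of the slot (horizontal distance between gate_pin and slot_end below 0.006 m), for 0.2 s.
At the end, for the whole second after the job is handed in: The lid is shut (within 0.03 rad), the gate pin stands within 6 mm of slot_end, still seated in the slot (foot on the plate within 4 mm, upright within 0.08 rad), everything at rest (value of joint lid below 0.03 rad and horizontal distance between gate_pin and slot_end below 0.006 m and z of gate_pin in the frame of case between 0.036 and 0.043 m and angle between gate_pin's own z axis and vertical below 0.08 rad and linear speed of gate_pin below 0.01 m/s and velocity of joint lid between -0.05 and 0.05 rad/s); the robot touches nothing.
It fails at once if the gate pin is lifted (more than 7 mm off the plate) (z of gate_pin in the frame of case above 0.047 m).
It fails at once if the gate pin is tipped over (more than 0.35 rad) (angle between gate_pin's own z axis and vertical above 0.35 rad).
It fails at once if a loose bystander (lens, crystal holder, heat sink, grommet block, screwdriver, mug or parts tray) is moved more than 20 mm (distance of any of lens, crystal_holder, heat_sink, grommet_block, screwdriver, mug, parts_tray from where it was at the start of the episode above 0.02 m).
It also fails if it takes over 48 s, if anything falls off the work surface, if the arm or the gripper's body presses on something with over 40 N, if the wrist force passes 120 N, or if a joint passes its speed limit or range.

### The arm

A 7-joint arm with a two-finger parallel gripper is mounted at the origin on the work surface. World frame = base frame: x ahead of the robot, y to its left, z up, the work surface at z = 0. Lengths are in mm, angles in rad, forces in N, time in s.
With the tool pointing down it reaches from about 350 to 775 mm from the base axis. Payload 3.1 kg.
Tool frame: the origin (TCP) lies on the centre line of the jaws, within the pads' length; the fingertips stand 8 mm ahead of it and the grasp point (between the pads) lies 11 mm behind it (bot.finger_overhang is the distance from the TCP to the fingertips, in mm); z points along the fingers, y is the direction in which the jaws open and shut (so a half turn about z gives the same grasp; the last joint's range is limited). The gripper opens to 85 mm and grips with 20 to 120 N. Pads are 22 mm wide; open, the fingers measure 114 mm over their backs; the gripper's body (76 mm by 85 mm) begins 54 mm behind the grasp point. The pads swing forward as they close: fully open they stand 13 mm farther back than shut.
Start: joints at [1.179, 0.311, 0.014, 1.512, -0.004, 1.319, -0.027], TCP at [188.524, -516.697, 239.304] pointing down, gripper open.
Joint ranges: [-2.7, 2.7], [-0.3, 1.91], [-1.27, 1.3], [0.12, 2.57], [-1.44, 4.58], [0.2, 2.03], [-3.05, 3.05]. Speed limits (rad/s): [2.79, 2.79, 3.14, 3.14, 3.14, 3.14, 3.14].

### API

Orientations are given as a 3x3 rotation matrix whose columns are the frame's x, y, z axes.
In Python, from rig import bot gives the robot as it stands.
- The arm moves only by the tool drive_tool, never from a script. Its argument "steps" is a list of rows, each a list of 4 numbers: the shift along the tool's x, y, z in m, then the turn about the tool's z in rad. A call has 1 to 10 rows; each row is the pose to reach, as a shift and turn from the pose measured when the call began, along the tool's axes at that moment; what a row does not reach only later rows make up. A row lasts 1/8 s, in which the tool goes at most 62.5 mm and 10.7 degrees, less where a joint would pass 70% of its speed; a pose out of reach is approached as far as the arm can. A call with a gripper value outside its range is refused whole. "grip" is the finger opening in m, from 0 to 0.0854, set as the call begins (left out, the last holds). The fingers move at their own pace and stop on an object; the grip force is fixed at half the most. Time passes only in rows, so rows that repeat a pose let the fingers close. It gives the time, the measured TCP pose, the force and the opening at its end, in the units of the state.
- bot.get_state(): the state, without advancing time (a new reading comes with each control period).
- bot.read_camera(name): name is "scene" or "top" or "wrist"; returns the picture (400x640x3 uint8, red, green, blue); there is no depth.
- bot.camera_params(name): a dict with "mtx" (3x3 intrinsics, pixels), "dist_coeffs" ([k1, k2, p1, p2, k3] as OpenCV has them; the pictures are not rectified), "extrinsics" (4x4, takes a point from camera to world coordinates); the wrist camera has in their place "hand_eye" (4x4, takes a point from camera to tool coordinates, whose origin is the TCP and whose axes are the flange's). Camera axes: x right, y up, looking along -z (the intrinsics and any distortion apply to the point x, -y, -z); pixel columns grow to the right and rows downward; lengths in mm; the calibration is good to about 2 mm. A picture is of the moment at which its call begins: read the wrist's pose just before it. camera_params takes no time and is no camera call.
- bot.hand_in(): hands the job in, once; it reports no verdict.
Trained networks look in the newest picture that a camera, given by its name, has taken for a name from the list of things; names that differ only in an ending like _2 or _b are one class to them, and where a whole thing is asked for, a point or a joint stands for the part that bears it (a point fixed in the world has none). Each returns a list of dicts, best first, with "conf" (0 to 1); they miss things now and then, are a little off and sometimes report something else, mostly with a low value. They report only what shows in the picture. A call takes as long as a camera call. They do not tell look-alikes from the thing itself.
- bot.cut_out(label, camera): "region" (400x640 bool, what is visible of it).
- bot.tip_of(label, camera): "at" ([x, y, z] in mm, in world coordinates, good to about 4 mm: a listed point, or the origin of a listed thing).
The state is a dict: "time_s": time; "qpos": joint angles; "dq": joint speeds; "tau": joint torques, N m; "ee_pos": TCP position; "orientation": TCP orientation; "ft_force": force on the tool from outside, world axes, zero at the start; "torque": the same for the moment, N m; "grip_width": finger opening in mm.
Only numpy, scipy, OpenCV 4.12 (cv2) and the standard library are available. Lean on these libraries where they do the work, as an engineer would, in place of code of your own. Each camera call takes 0.05 s, during which the arm holds its last target. There are 200 camera calls.

## Working session

There is one attempt and no reset: what is moved stays moved. The work goes in short steps, Python scripts to look and compute and a tool call to move; the robot and the scene stay as the last step left them, time stands still between calls to the robot, and variables do not carry over. Pictures are saved under pics/ and viewed, about 8 in all and at most 12, crops included, and the job is handed in when it is done.

Besides the shell and the picture viewer there is one more tool, called after "Request:" by a JSON object that holds its "method" and its "body". drive_tool: Moves the arm, as the interface text tells. Its arguments: {"type":"object","properties":{"steps":{"type":"array"},"grip":{"type":"number"}},"required":["steps"]}

```bash
mkdir -p pics; ls
python3 - <<'E'
from rig import bot
import cv2,numpy as np
s=bot.get_state();print(s['time_s'],s['ee_pos'],np.round(s['orientation'],3).tolist(),s['grip_width'],bot.finger_overhang)
ims=[]
for c in ['scene','top']:
    im=bot.read_camera(c);ims.append(im)
    cv2.imwrite(f'pics/{c}0.png',im[:,:,::-1])
    for l in ['slot_start','slot_corner','slot_end','gate_pin','lid_edge','lid_hinge','case']:
        print(c,l,[(np.round(r['at'],1).tolist(),round(r['conf'],2)) for r in bot.tip_of(l,c)])
    p=bot.camera_params(c);print(np.round(p['extrinsics'],3).tolist(),np.round(p['mtx'],1).tolist(),p['dist_coeffs'])
print(bot.get_state()['time_s'])
E
```

```text
pics
0.0 [ 188.26088208 -515.99721201  238.22468965] [[0.939, 0.343, -0.001], [0.343, -0.939, 0.002], [-0.0, -0.002, -1.0]] 85.26840593249938 8.0
scene slot_start [([498.3, -42.9, 39.6], 0.76)]
scene slot_corner [([586.0, -29.8, 40.7], 0.56), ([523.1, 163.7, 41.1], 0.48)]
scene slot_end [([582.7, 6.7, 39.5], 0.62), ([512.7, 231.7, 1.5], 0.2)]
scene gate_pin [([607.5, -240.1, 14.0], 0.81), ([508.9, -45.5, 36.5], 0.77), ([386.4, -159.4, 5.9], 0.59), ([674.7, 378.5, -2.0], 0.2)]
scene lid_edge [([540.0, 63.9, 134.1], 0.76)]
scene lid_hinge [([523.6, 163.9, 43.1], 0.87), ([520.1, -161.5, 4.3], 0.52)]
scene case [([539.1, 47.3, -5.0], 0.95), ([521.6, 162.0, 43.2], 0.7)]
[[0.188, -0.558, 0.808, 1865.567], [0.982, 0.094, -0.163, -294.578], [0.015, 0.825, 0.566, 1002.927], [0.0, 0.0, 0.0, 1.0]] [[507.2, 0.0, 324.0], [0.0, 507.2, 199.9], [0.0, 0.0, 1.0]] [-0.0588634  0.         0.         0.         0.       ]
top slot_start [([496.9, -47.2, 38.5], 0.58), ([586.1, -32.3, 42.1], 0.55)]
top slot_corner [([585.3, -31.5, 39.7], 0.85), ([440.4, 373.2, 1.6], 0.34), ([511.2, 228.5, -2.2], 0.15)]
top slot_end [([582.3, 11.3, 39.0], 0.96), ([676.5, 378.1, -1.1], 0.4), ([585.8, -30.0, 44.8], 0.37)]
top gate_pin [([612.6, -236.9, 13.1], 0.94), ([506.9, -45.3, 40.0], 0.92), ([389.9, -158.7, 12.0], 0.67)]
top lid_edge [([535.7, 64.3, 133.4], 0.66), ([651.1, -453.4, -1.8], 0.61), ([520.6, 163.4, 41.1], 0.28)]
top lid_hinge [([519.1, 165.1, 42.2], 0.7), ([538.2, 65.8, 135.0], 0.51)]
top case [([542.8, 43.7, -0.1], 0.7)]
[[0.001, 0.992, -0.122, 449.173], [-1.0, 0.001, -0.0, -12.584], [-0.0, 0.122, 0.992, 933.764], [0.0, 0.0, 0.0, 1.0]] [[363.1, 0.0, 318.4], [0.0, 363.1, 197.2], [0.0, 0.0, 1.0]] [-0.06740828  0.          0.          0.          0.        ]
0.8
```

View pics/top0.png

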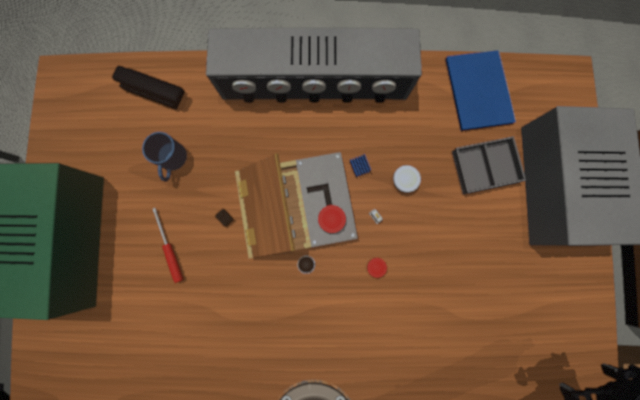

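View pics/scene0.png

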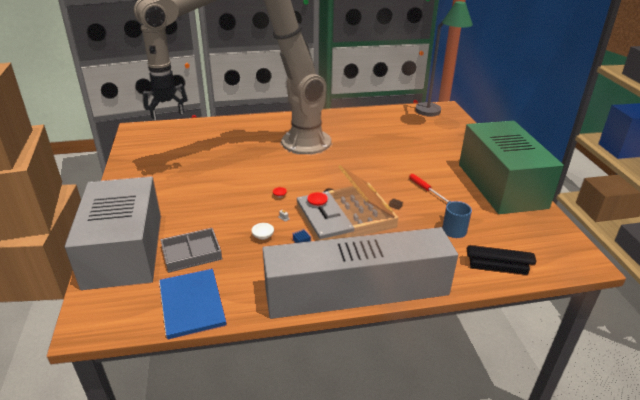

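The top picture shows three candidates. The red disc on the case's plate is at (331,219), a smaller red one lies on the desk at (376,268), and a white one is at (406,179). The pin should be the one at (331,219), because it is red, the larger of the two reds, and sits in the slot. I'll fit the case pose and confirm the pin in a crop.

```bash
cat > h.py <<'E'
import numpy as np,cv2
from scipy.optimize import least_squares
M={'slot_start':(-60,-82,40),'slot_corner':(30,-82,40),'slot_end':(30,-42,40),'lid_hinge':(0,120,40)}
def w(P,p): # case->world, P=(x,y,yaw)
    c,s=np.cos(P[2]),np.sin(P[2]);p=np.atleast_2d(p).astype(float)
    return np.c_[P[0]+c*p[:,0]-s*p[:,1],P[1]+s*p[:,0]+c*p[:,1],p[:,2]]
def inv(P,p):
    c,s=np.cos(P[2]),np.sin(P[2]);d=np.atleast_2d(p)[:,:2]-P[:2]
    return np.c_[c*d[:,0]+s*d[:,1],-s*d[:,0]+c*d[:,1],np.atleast_2d(p)[:,2]]
def fit(obs):
    f=lambda P:np.concatenate([(w(P,M[k])[0]-v)[:2] for k,v in obs])
    r=least_squares(f,[540,45,.15],loss='soft_l1',f_scale=3);return r.x,f(r.x)
def proj(bot,cam,pts,pose=None):
    p=bot.camera_params(cam)
    if 'hand_eye' in p:
        T=np.eye(4);T[:3,:3]=pose['orientation'];T[:3,3]=pose['ee_pos'];E=T@np.array(p['hand_eye'])
    else:E=np.array(p['extrinsics'])
    q=(np.c_[np.atleast_2d(pts),np.ones(len(np.atleast_2d(pts)))]@np.linalg.inv(E).T)[:,:3]*[1,-1,-1]
    return cv2.projectPoints(q,np.zeros(3),np.zeros(3),np.array(p['mtx']),np.array(p['dist_coeffs']))[0][:,0]
E
python3 - <<'E'
from rig import bot
from h import *
obs=[('slot_start',(498.3,-42.9,0)),('slot_start',(496.9,-47.2,0)),('slot_corner',(586,-29.8,0)),('slot_corner',(585.3,-31.5,0)),('slot_end',(582.7,6.7,0)),('slot_end',(582.3,11.3,0)),('lid_hinge',(523.6,163.9,0)),('lid_hinge',(519.1,165.1,0))]
P,r=fit(obs);print(P,np.round(r,1));print('pin',inv(P,[[508.9,-45.5,36.5],[506.9,-45.3,40]]),'edge',inv(P,[[540,63.9,134],[536,64,133.4]]))
print({k:w(P,v).round(1).tolist() for k,v in M.items()})
for k in ['lens','crystal_holder','heat_sink','grommet_block']:
    print(k,[(inv(P,np.array([d['at']])).round().tolist(),round(d['conf'],2)) for d in bot.tip_of(k,'top')])
im=cv2.imread('pics/top0.png')
c=cv2.resize(im[130:290,220:430],None,fx=3.5,fy=3.5,interpolation=cv2.INTER_CUBIC)
for p in proj(bot,'top',w(P,[(-60,-82,40),(30,-82,40),(30,-42,40),(110,-135,40),(-110,-135,40),(0,120,40)])):
    cv2.circle(c,tuple(int(v) for v in (p-[220,130])*3.5),3,(0,255,0),-1)
cv2.imwrite('pics/c1.png',c)
E
```

```text
[5.43115841e+02 4.56526738e+01 1.71407188e-01] [-0.3 -2.5  1.1  1.8  0.7 -0.2  1.4  1.5 -2.9  2.7 -2.5 -1.9 -1.  -0.
  3.5 -1.2]
pin [[-49.2622605  -83.98073236  36.5       ]
 [-51.19883812 -83.44252505  40.        ]] edge [[ 4.22492428e-02  1.85113908e+01  1.34000000e+02]
 [-3.88207673e+00  1.92922018e+01  1.33400000e+02]]
{'slot_start': [[498.0, -45.4, 40.0]], 'slot_corner': [[586.7, -30.0, 40.0]], 'slot_end': [[579.8, 9.4, 40.0]], 'lid_hinge': [[522.6, 163.9, 40.0]]}
lens [([[-154.0, -2.0, 1.0]], 0.67)]
crystal_holder [([[-62.0, -194.0, 2.0]], 0.57)]
heat_sink [([[73.0, -180.0, -1.0]], 0.79), ([[-43.0, 343.0, 5.0]], 0.24)]
grommet_block [([[2.0, 184.0, -2.0]], 0.49)]
```

View pics/c1.png

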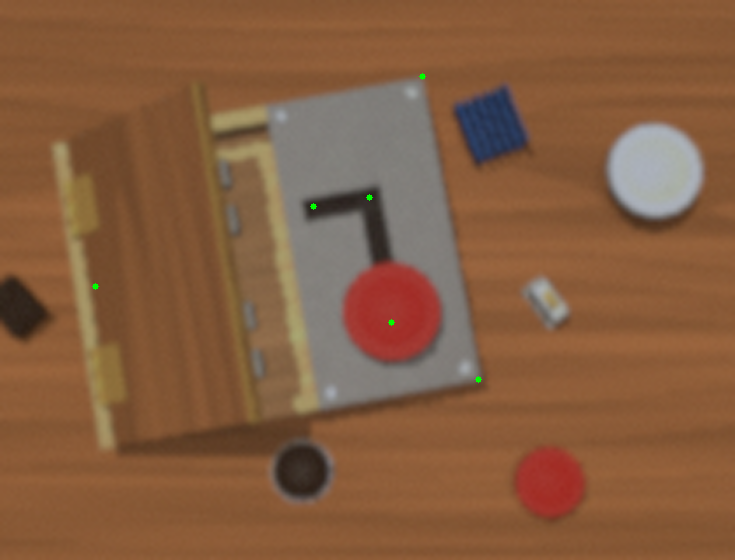

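The crop confirms it: the larger red disc, at about (390,312) in the crop, sits in the slot, and the smaller red and white discs are off the case. The projected slot points agree with the picture to about 1–2 mm. Next I move over the lid with the fingers shut.

Request:
{"method": "drive_tool", "body": {"grip": 0, "steps": [[0.043, -0.034, 0, 0.02], [0.086, -0.068, 0, 0.04], [0.129, -0.102, 0, 0.06], [0.172, -0.136, 0, 0.08], [0.215, -0.17, 0, 0.1], [0.258, -0.204, 0, 0.12], [0.301, -0.238, 0, 0.14], [0.344, -0.272, 0, 0.16], [0.387, -0.306, 0, 0.179], [0.43, -0.34, 0, 0.179]]}}

```text
time_s: 2.25
ee_pos: [476.8, -48.6, 239.6]
orientation: [[0.986, 0.169, 0.001], [0.169, -0.986, -0.001], [0.001, 0.001, -1.0]]
ft_force: [0.7, -0.9, -0.4]
grip_width: 0.0
```

Request:
{"method": "drive_tool", "body": {"steps": [[0.035, -0.04, 0, 0], [0.07, -0.08, 0, 0], [0.101, -0.117, 0, 0], [0.101, -0.117, 0.05, 0], [0.101, -0.117, 0.09, 0]]}}

```text
time_s: 2.88
ee_pos: [556.7, 84.6, 148.2]
orientation: [[0.985, 0.171, 0.001], [0.171, -0.985, -0.001], [0.001, 0.001, -1.0]]
ft_force: [0.7, -0.7, -0.6]
grip_width: 0.3
```

Run:
```python
from rig import bot
from h import *
P=np.array([543.1,45.65,.1714])
s=bot.get_state();print(s['ee_pos'],inv(P,[s['ee_pos']]),s['ft_force'],s['time_s'])
im=bot.read_camera('wrist');cv2.imwrite('pics/w1.png',im[:,:,::-1])
```

```text
[556.66312573  84.56514795 148.18502716] [[ 20.00183004  36.03156831 148.18502716]] [ 0.72733545 -0.74396437 -0.62249898] 2.875
```

View pics/w1.png

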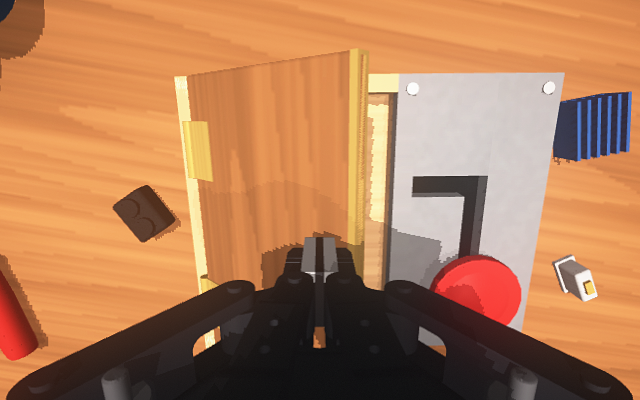

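The wrist view shows the shut fingertips at (320,255) over the lid, inboard of the brass edge at x≈358. Pressing down now.

Request:
{"method": "drive_tool", "body": {"steps": [[0, 0, 0.015, 0], [0, 0, 0.027, 0], [0, 0, 0.037, 0], [0, 0, 0.047, 0], [0, 0, 0.057, 0], [0, 0, 0.067, 0], [0, 0, 0.076, 0], [0, 0, 0.084, 0], [0, 0, 0.09, 0], [0, 0, 0.093, 0]]}}

```text
time_s: 4.18
ee_pos: [551.5, 82.5, 55.6]
orientation: [[0.985, 0.17, -0.01], [0.17, -0.985, -0.006], [-0.011, 0.004, -1.0]]
ft_force: [-16.1, -5.0, 50.6]
grip_width: 0.0
```

Request:
{"method": "drive_tool", "body": {"steps": [[0, 0, -0.02, 0], [0, 0, -0.06, 0], [-0.04, 0.04, -0.07, 0], [-0.08, 0.08, -0.07, 0], [-0.12, 0.118, -0.07, 0], [-0.12, 0.118, -0.07, 0]]}}

```text
time_s: 4.92
ee_pos: [450.6, -58.3, 126.4]
orientation: [[0.987, 0.162, -0.015], [0.162, -0.987, -0.008], [-0.016, 0.006, -1.0]]
ft_force: [0.4, 0.8, 0.6]
grip_width: 0.1
```

Run:
```python
from rig import bot
from h import *
P=np.array([543.1,45.65,.1714])
s=bot.get_state();print(s['ee_pos'],inv(P,[s['ee_pos']]),np.round(s['orientation'],3).tolist(),s['ft_force'],s['time_s'])
im=bot.read_camera('wrist').copy()
for l in ['gate_pin','slot_corner','slot_end','lid_edge']:
    print(l,[(inv(P,[d['at']]).round(1).tolist(),round(d['conf'],2)) for d in bot.tip_of(l,'wrist')])
t=bot.read_camera('top');s2=bot.get_state()
print('top edge',[(inv(P,[d['at']]).round(1).tolist(),round(d['conf'],2)) for d in bot.tip_of('lid_edge','top')])
for p in proj(bot,'wrist',w(P,[(30,-82,40),(30,-42,40),(110,-135,40),(-110,-135,40),(110,-20,48),(0,-20,48),(-110,-20,48)]),s):
    cv2.circle(im,tuple(int(v) for v in p),3,(0,255,0),-1)
cv2.imwrite('pics/w2.png',im[:,:,::-1])
```

```text
[450.55013962 -58.28960241 126.40515049] [[-108.92186888  -86.63108036  126.40515049]] [[0.987, 0.162, -0.015], [0.162, -0.987, -0.008], [-0.016, 0.006, -1.0]] [0.36062777 0.83125647 0.64234432] 4.925
gate_pin [([[-190.6, -175.8, 6.9]], 0.84), ([[20.0, -288.1, 10.2]], 0.62), ([[-47.5, -81.6, 36.8]], 0.6)]
slot_corner []
slot_end []
lid_edge [([[3.0, -19.2, 49.6]], 0.86), ([[-63.1, -197.7, 2.1]], 0.37)]
top edge [([[-3.4, -19.5, 46.5]], 0.9)]
```

View pics/w2.png

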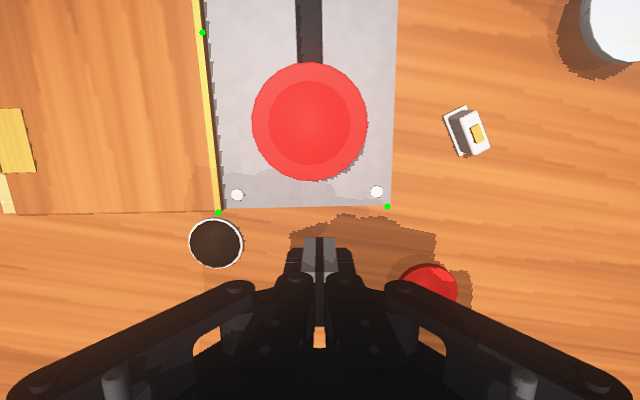

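The lid is shut: its edge lies on the model points, and both cameras put it at z≈47–50. The pin is at about case (-48,-82), at (310,121) in the image. I lower behind it.

Request:
{"method": "drive_tool", "body": {"steps": [[0, -0.004, 0.02, -0.008], [0.001, -0.005, 0.045, -0.008], [0.001, -0.005, 0.065, -0.008], [0.001, -0.005, 0.072, -0.008], [0.001, -0.005, 0.072, -0.008]]}}

```text
time_s: 5.9
ee_pos: [454.2, -46.9, 55.2]
orientation: [[0.983, 0.182, -0.011], [0.181, -0.983, -0.004], [-0.011, 0.002, -1.0]]
ft_force: [-0.7, 1.2, 0.0]
grip_width: 0.1
```

Run:
```python
from rig import bot
from h import *
P=np.array([543.1,45.65,.1714])
s=bot.get_state();print(inv(P,[s['ee_pos']]),np.round(s['orientation'],3).tolist(),s['ft_force'],s['time_s'])
```

```text
[[-103.38992065  -76.06805706   55.17770885]] [[0.983, 0.182, -0.011], [0.181, -0.983, -0.004], [-0.011, 0.002, -1.0]] [-0.67185147  1.20740928  0.03745989] 5.9
```

Request:
{"method": "drive_tool", "body": {"steps": [[0, 0.006, 0, 0.012], [0.004, 0.006, 0, 0.012], [0.01, 0.006, 0, 0.012], [0.017, 0.006, 0, 0.012], [0.025, 0.006, 0, 0.012], [0.033, 0.006, 0, 0.012], [0.041, 0.006, 0, 0.012], [0.049, 0.0065, 0, 0.012], [0.055, 0.0065, 0, 0.012], [0.055, 0.0065, 0, 0.012]]}}

```text
time_s: 7.15
ee_pos: [510.9, -43.0, 54.6]
orientation: [[0.985, 0.17, -0.008], [0.17, -0.985, -0.004], [-0.009, 0.002, -1.0]]
ft_force: [-0.2, 0.0, 0.8]
grip_width: -0.3
```

Run:
```python
from rig import bot
from h import *
P=np.array([543.1,45.65,.1714])
s=bot.get_state();print(inv(P,[s['ee_pos']]),np.round(s['orientation'],3).tolist(),s['ft_force'],s['time_s'])
bot.read_camera('top');print([(inv(P,[d['at']]).round(1).tolist(),round(d['conf'],2)) for d in bot.tip_of('gate_pin','top')])
```

```text
[[-46.86192744 -81.83135544  54.62105314]] [[0.985, 0.17, -0.008], [0.17, -0.985, -0.004], [-0.009, 0.002, -1.0]] [-0.17039158  0.02326929  0.82065421] 7.15
[([[21.0, -288.8, 12.8]], 0.75)]
```

Request:
{"method": "drive_tool", "body": {"steps": [[0.006, 0, 0, 0], [0.012, 0, 0, 0], [0.018, 0, 0, 0], [0.024, 0, 0, 0], [0.029, 0, 0, 0], [0.032, 0, 0, 0], [0.033, 0, 0, 0], [0.033, 0, 0, 0]]}}

```text
time_s: 8.25
ee_pos: [543.0, -37.3, 54.3]
orientation: [[0.985, 0.17, -0.008], [0.17, -0.985, -0.004], [-0.009, 0.002, -1.0]]
ft_force: [-1.5, -0.1, 0.8]
grip_width: -0.4
```

Run:
```python
from rig import bot
from h import *
P=np.array([543.1,45.65,.1714])
s=bot.get_state();print(inv(P,[s['ee_pos']]),np.round(s['orientation'],3).tolist(),s['ft_force'],s['time_s'])
im=bot.read_camera('wrist').copy();print([(inv(P,[d['at']]).round(1).tolist(),round(d['conf'],2)) for d in bot.tip_of('gate_pin','wrist')])
a=np.linspace(0,6.28,40);c=w(P,np.c_[30+34*np.cos(a),-82+34*np.sin(a),a*0+63])
for p in proj(bot,'wrist',np.r_[c,w(P,[(30,-82,69),(30,-42,40),(110,-135,40),(0,-20,48)])],s): cv2.circle(im,tuple(int(v) for v in p),2,(0,255,0),-1)
cv2.imwrite('pics/w3.png',im[:,:,::-1])
```

```text
[[-14.2503954  -81.73931375  54.30873215]] [[0.985, 0.17, -0.008], [0.17, -0.985, -0.004], [-0.009, 0.002, -1.0]] [-1.52511453 -0.06365182  0.84384383] 8.25
[([[33.5, -80.7, 38.8]], 0.93)]
```

View pics/w3.png

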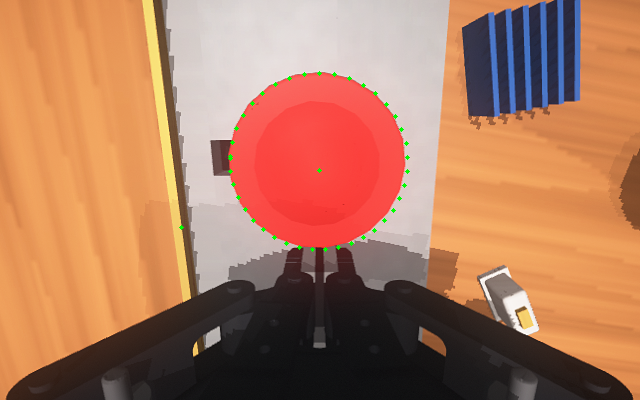

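The pin is at the corner: its rim lies on the predicted circle centred at (319,165). I back off and go round to its right side.

Request:
{"method": "drive_tool", "body": {"steps": [[-0.018, 0, 0, 0], [-0.02, 0.03, 0, 0], [-0.02, 0.063, 0, 0], [0.02, 0.063, 0, 0], [0.045, 0.063, 0, 0], [0.045, 0.063, 0, 0], [0.045, 0.063, 0, 0]]}}

```text
time_s: 9.22
ee_pos: [597.3, -92.0, 53.8]
orientation: [[0.985, 0.17, -0.009], [0.17, -0.985, -0.004], [-0.01, 0.002, -1.0]]
ft_force: [0.4, -0.7, 0.8]
grip_width: 0.1
```

Run:
```python
from rig import bot
from h import *
P=np.array([543.1,45.65,.1714])
s=bot.get_state();print(inv(P,[s['ee_pos']]),np.round(s['orientation'],3).tolist(),s['ft_force'],s['time_s'])
bot.read_camera('wrist')
for c in ('wrist',): print([(inv(P,[d['at']]).round(1).tolist(),round(d['conf'],2)) for d in bot.tip_of('gate_pin',c)])
```

```text
[[  29.95582053 -144.90309854   53.75093716]] [[0.985, 0.17, -0.009], [0.17, -0.985, -0.004], [-0.01, 0.002, -1.0]] [ 0.36718762 -0.71939585  0.7960068 ] 9.225
[([[32.2, -83.9, 38.2]], 0.94), ([[17.5, -287.6, 8.5]], 0.9)]
```

Request:
{"method": "drive_tool", "body": {"steps": [[0.001, -0.008, 0, 0], [0.001, -0.014, 0, 0], [0.001, -0.02, 0, 0], [0.001, -0.026, 0, 0], [0.001, -0.032, 0, 0], [0.001, -0.037, 0, 0], [0.001, -0.042, 0, 0], [0.001, -0.046, 0, 0], [0.001, -0.048, 0, 0], [0.001, -0.048, 0, 0]]}}

```text
time_s: 10.58
ee_pos: [589.9, -44.4, 53.9]
orientation: [[0.985, 0.17, -0.009], [0.17, -0.985, -0.004], [-0.01, 0.002, -1.0]]
ft_force: [0.1, -0.9, 0.7]
grip_width: 0.1
```

Run:
```python
from rig import bot
from h import *
P=np.array([543.1,45.65,.1714])
s=bot.get_state();T=inv(P,[s['ee_pos']])[0];print(T,s['ft_force'],s['time_s'])
im=bot.read_camera('wrist').copy();print([(inv(P,[d['at']]).round(1).tolist(),round(d['conf'],2)) for d in bot.tip_of('gate_pin','wrist')])
a=np.linspace(0,6.28,40)
c=w(P,np.c_[30+34*np.cos(a),T[1]+48.5+34*np.sin(a),a*0+63])
for p in proj(bot,'wrist',c,s): cv2.circle(im,tuple(int(v) for v in p),2,(0,255,0),-1)
cv2.imwrite('pics/w4.png',im[:,:,::-1])
```

```text
[ 30.7552566  -96.75079048  53.85979895] [ 0.07430024 -0.91270025  0.68124686] 10.575
[([[33.9, -49.2, 40.6]], 0.64)]
```

View pics/w4.png

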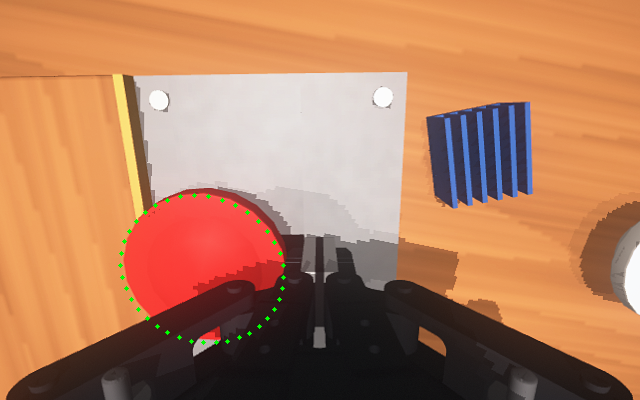

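The pin is at about y=-48, close to the predicted ring. Pushing the remaining 6–7 mm.

Request:
{"method": "drive_tool", "body": {"steps": [[0, -0.002, 0, 0], [0, -0.004, 0, 0], [0, -0.006, 0, 0], [0, -0.007, 0, 0], [0, -0.007, 0, 0]]}}

```text
time_s: 11.3
ee_pos: [588.6, -37.3, 53.7]
orientation: [[0.985, 0.17, -0.009], [0.17, -0.985, -0.003], [-0.01, 0.002, -1.0]]
ft_force: [-0.2, -1.3, 0.9]
grip_width: -0.1
```

Run:
```python
from rig import bot
from h import *
P=np.array([543.1,45.65,.1714])
s=bot.get_state();T=inv(P,[s['ee_pos']])[0];print(T,s['ft_force'],s['time_s'])
im=bot.read_camera('wrist').copy();print([(inv(P,[d['at']]).round(1).tolist(),round(d['conf'],2)) for d in bot.tip_of('gate_pin','wrist')])
```

```text
[ 30.70513175 -89.45219065  53.72854222] [-0.17936979 -1.30305932  0.85217705] 11.3
[([[34.0, -43.1, 39.9]], 0.79)]
```

Request:
{"method": "drive_tool", "body": {"steps": [[0, -0.001, 0, 0], [0, -0.002, 0, 0], [0, -0.002, 0, 0]]}}

```text
time_s: 11.78
ee_pos: [588.2, -35.2, 53.7]
orientation: [[0.985, 0.17, -0.009], [0.17, -0.985, -0.003], [-0.01, 0.002, -1.0]]
ft_force: [0.4, -1.9, 0.8]
grip_width: 0.7
```

Now I back off, rise and check.

Request:
{"method": "drive_tool", "body": {"steps": [[0, 0.02, 0, 0], [0, 0.05, 0, 0], [0, 0.06, -0.04, 0], [-0.05, 0.06, -0.09, 0], [-0.1, 0.06, -0.12, 0], [-0.13, 0.05, -0.14, 0], [-0.13, 0.05, -0.14, 0], [-0.13, 0.05, -0.14, 0]]}}

```text
time_s: 12.78
ee_pos: [470.3, -106.5, 194.7]
orientation: [[0.986, 0.169, -0.009], [0.169, -0.986, -0.003], [-0.009, 0.001, -1.0]]
ft_force: [-0.6, 0.2, -1.1]
grip_width: -0.0
```

Run:
```python
from rig import bot
from h import *
P=np.array([543.1,45.65,.1714])
s=bot.get_state();print(inv(P,[s['ee_pos']]),s['ft_force'],s['time_s'])
a=np.linspace(0,6.28,60);c=w(P,np.c_[30+34*np.cos(a),-42+34*np.sin(a),a*0+63])
k=w(P,[(110,-135,40),(-110,-135,40),(110,-20,48),(-110,-20,48)])
for cam in ['wrist','top']:
    im=bot.read_camera(cam).copy()
    for l in ['gate_pin','lid_edge']: print(cam,l,[(inv(P,[d['at']]).round(1).tolist(),round(d['conf'],2)) for d in bot.tip_of(l,cam)])
    q=proj(bot,cam,np.r_[c,k],s)
    if cam=='top':
        im=cv2.resize(im[140:280,220:430],None,fx=3.5,fy=3.5,interpolation=cv2.INTER_CUBIC);q=(q-[220,140])*3.5
    for p in q: cv2.circle(im,tuple(int(v) for v in p),1,(0,255,0),-1)
    cv2.imwrite(f'pics/f_{cam}.png',im[:,:,::-1])
```

```text
[[ -97.68853131 -137.52603913  194.74596501]] [-0.59364967  0.20004808 -1.05539658] 12.775
wrist gate_pin [([[34.8, -40.0, 39.1]], 0.89), ([[-190.8, -175.6, 7.4]], 0.74), ([[15.1, -288.2, 9.4]], 0.61)]
wrist lid_edge [([[1.0, -17.2, 47.2]], 0.96), ([[-60.5, -195.1, 0.9]], 0.33)]
top gate_pin [([[30.8, -41.6, 40.4]], 0.7), ([[19.5, -290.3, 12.2]], 0.55)]
top lid_edge [([[-5.3, -18.0, 45.6]], 0.72)]
```

View pics/f_wrist.png

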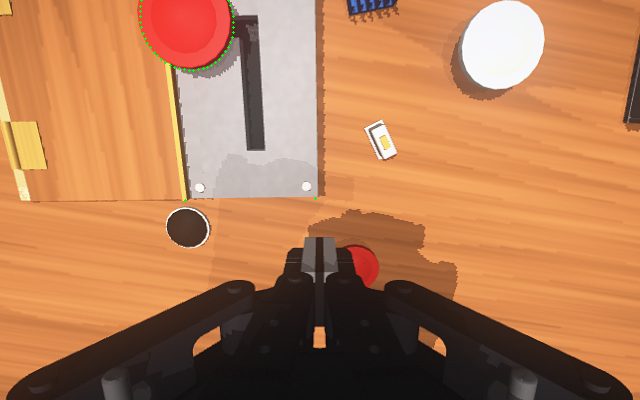

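View pics/f_top.png

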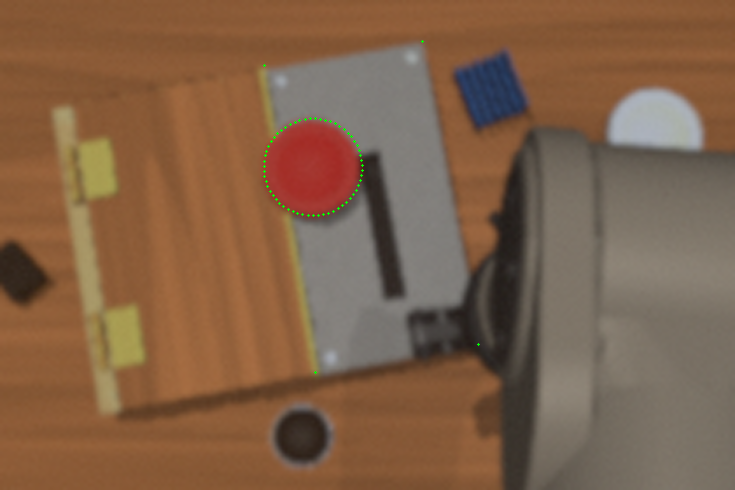

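Both views show the pin's rim on the circle predicted for slot_end, within about 2 mm. The lid is shut under the rim, the bystanders look undisturbed, and the arm is clear. Handing in.

```bash
python3 -c "
from rig import bot
print(bot.hand_in(),bot.get_state()['time_s'])"
```

```text
the job is handed in; nothing more can be done
the job is handed in; nothing more can be done
```

I pressed the lid fully shut, then pushed the red gate pin up the long leg to the corner and round to slot_end. I handed the job in at about 13 s of the 48 s allowed; no verdict is reported.

**Pin:** the last wrist and top pictures show the rim on the circle predicted for slot_end, within about 2 mm. The networks differed slightly: the top camera gave case (31, -42) mm and the wrist camera (35, -40) mm, against a nominal (30, -42). The wrist figure is about 5 mm off, close to the 6 mm limit. It read 2–4 mm high in x at each check after the corner, so I trusted the fitted circle instead.

**Lid:** its edge lies on the shut-lid model points. The networks put it at z 46–47 mm, against a nominal 48. Pressing it shut peaked at about 50 N at the wrist, more than the 1–4 N needed but well under the 120 N limit.

**Bystanders:** the loose things beside the case look undisturbed, judged by eye only. The mug, screwdriver and most of the parts tray were outside the last pictures, but the arm did not go near them. The arm ended clear of everything.

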